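# Tighten the wing nut on the bass-button gluing clamp

### The job

Two identical green gluing clamps stand on the bench, one holding black bass buttons and one holding ivory treble buttons. Tighten the wing nut of the clamp with the black buttons: turn it clockwise, seen from above, until its wings come up against the low stop pins and lie along the clamp, then let go of it. Leave the ivory clamp's wing nut as it is and do not move the round tin of rods.

Things in the scene. Friction and masses are not known exactly. Their poses are not given: they have to be found in the camera images.
- bass_nut (a joint): Turn of the wing nut on the clamp with the black buttons, rad, growing clockwise seen from above: 0 is loosest, 1.3 tight, where the wings meet low stop pins and lie along the clamp's long bar. Starts at 0 to 0.45. Friction 0.05 N m, no spring: it stays as left. Obstacles: two steel columns 10 mm thick, 80 mm tall, each 52 mm from the nut's axis, straight across from the long bar.
- bass_nut_grip (a point): Steel wing nut of the black-button clamp: two upright wings in line, 66 mm tip to tip, 9 mm thick, hub 20 mm across. Point on its vertical turning axis, 70 mm above the bench, 10 mm below the wings' top, 12 mm above the hub's top, 16 mm above the stop pins' tops; pinch the wings here across their flats. x along the wings, y across, z up; turns with the nut. An 8 mm stud fills the axis.
- treble_wing (a point): Wing nut of the other clamp, identical but with ivory-white buttons; not to be turned. Point on its wing, 31 mm out from the nut's axis, 70 mm above the bench; x points outward along the wing, z up. Both clamps: green base 170 x 90 x 18 mm, brass cross on it (bar 100 mm, guide arms 120 mm, top at 44 mm), nut in the middle, a 20 mm button under each end of the bar.
- tin: Loose round red tin of steel button rods standing on the bench: 68 mm across, 45 mm tall, 77 mm to the tips of the rods, 0.35 kg. Origin at the centre of its underside, z up. To be left where it is.
Mind the look-alikes: they are no part of the job. What is shaped like the part that bears bass_nut but blue or brown is not meant.

How it is judged (in metres and radians):
At the end, for the whole second after the job is handed in: The black-button clamp's wing nut is within 10 degrees of its tight stop (joint above 1.125 rad), at rest and released; the ivory clamp's nut has not turned (its wing within 8 mm of its start); the tin stands upright (within 0.15 rad) within 20 mm of its start (value of joint bass_nut above 1.125 rad and velocity of joint bass_nut between -0.05 and 0.05 rad/s and distance of treble_wing from where it was at the start of the episode below 0.008 m and distance of tin from where it was at the start of the episode below 0.02 m and angle between tin's own z axis and vertical below 0.15 rad); the robot touches nothing.
It fails at once if the ivory clamp's wing nut is turned (its wing moved more than 8 mm) (distance of treble_wing from where it was at the start of the episode above 0.008 m).
It fails at once if the tin is moved more than 20 mm or tipped (distance of tin from where it was at the start of the episode above 0.02 m or angle between tin's own z axis and vertical above 0.15 rad).
It also fails if it takes over 29 s, if anything falls off the work surface, if the arm or the gripper's body presses on something with over 40 N, if the wrist force passes 120 N, or if a joint passes its speed limit or range.

### The arm

A 6-joint arm with a two-finger parallel gripper is mounted at the origin on the work surface. World frame = base frame: x ahead of the robot, y to its left, z up, the work surface at z = 0. Lengths are in mm, angles in rad, forces in N, time in s.
With the tool pointing down it reaches from about 350 to 775 mm from the base axis. Payload 7.3 kg.
Tool frame: the origin (TCP) lies at the very end of the fingers, on their centre line; the grasp point (between the pads) lies 19 mm behind it (pinch_z is the distance from the TCP to the grasp point, in mm); z points along the fingers, y is the direction in which the jaws open and shut (so a half turn about z gives the same grasp; the last joint's range is limited). The gripper opens to 92 mm and grips with 3 to 60 N. Pads are 19 mm wide; open, the fingers measure 130 mm over their backs; the gripper's body (75 mm by 190 mm) begins 47 mm behind the grasp point.
Start: joints at [-1.432, 0.342, 1.524, -0, 1.275, -0.146], TCP at [147.529, -503.865, 226.741] pointing down, gripper open.
Joint ranges: [-2.53, 2.53], [-0.77, 2.02], [0.04, 2.7], [-1, 4.14], [0.28, 2.66], [-3.11, 3.11]. Speed limits (rad/s): [2.57, 2.57, 3.14, 3.14, 3.14, 3.14].

### API

Orientations are given as [roll, pitch, yaw] about the fixed x, y, z axes, in that order (R = Rz(yaw) Ry(pitch) Rx(roll)).
In Python, from plant import * gives the robot as it stands.
- The arm moves only by the tool step_arm, never from a script. Its argument "moves" is one flat list of numbers, 7 for each row, row after row: the shift along the tool's x, y, z scaled (see below), then the turn, a rotation vector about the tool's x, y, z scaled (see below), then the closure, from -1 (fully open) to 1 (shut). A call has 1 to 8 rows; each row shifts and turns the pose as measured when the row begins, along the tool's axes as they then stand; what a row does not reach is not made up. The controller multiplies each number of a shift by 2 cm and each number of a turn by 4 degrees. A row lasts 1/12 s, in which the tool goes at most 41.7 mm and 7.16 degrees, less where a joint would pass 70% of its speed; a pose out of reach is approached as far as the arm can. A call with a number of a shift or a turn outside -1 to 1 is refused whole. A call with a gripper value outside its range is refused whole. The fingers move at their own pace and stop on an object; the grip force is fixed at half the most. Time passes only in rows, so rows that do not move let the fingers close. It gives the time, the measured TCP pose, the force and the opening at its end, in the units of the state.
- get_obs(): the state, without advancing time (a new reading comes with each control period).
- capture(name): name is "scene" or "top" or "wrist"; returns the picture (480x640x3 uint8, red, green, blue); there is no depth.
- get_calibration(name): a dict with "mtx" (3x3 intrinsics, pixels), "k1" (the pictures are not rectified: a ray, as slopes to the right and down, at radius r is drawn at 1 + k1 r^2 times it, then the intrinsics apply), "eye" and "orientation" of the camera in the world; the wrist camera has in their place "mount" (4x4, takes a point from camera to tool coordinates, whose origin is the TCP and whose axes are the flange's). Camera axes: x right, y down, z forward; pixel columns grow to the right and rows downward; lengths in mm; the calibration is good to about 2 mm. A picture is of the moment at which its call begins: read the wrist's pose just before it. get_calibration takes no time and is no camera call.
- close_job(): hands the job in, once; it reports no verdict.
The state is a dict: "time": time; "joint_positions": joint angles; "dq": joint speeds; "tau": joint torques, N m; "tool_pos": TCP position; "tcp_rot": TCP orientation; "contact_force": force on the tool from outside, world axes, zero at the start; "moment": the same for the moment, N m; "grip_width": finger opening in mm.
Only numpy, scipy, OpenCV 4.12 (cv2) and the standard library are available. Lean on these libraries where they do the work, as an engineer would, in place of code of your own. Each camera call takes 0.05 s, during which the arm holds its last target.

## Working session

There is one attempt and no reset: what is moved stays moved. The work goes in short steps, Python scripts to look and compute and a tool call to move; the robot and the scene stay as the last step left them, time stands still between calls to the robot, and variables do not carry over. Pictures are saved under pics/ and viewed, and the job is handed in when it is done.

Besides the shell and the picture viewer there is one more tool, called after ">>>" as name(argument=value, ...), one argument or row to a line, values as JSON. step_arm: Moves the arm, as the interface text tells. Shifts and turns lie within -1 to 1; 1 stands for 2 cm of shift or 4 degrees of turn. Its arguments: {"type":"object","properties":{"moves":{"type":"array"}},"required":["moves"]}

```bash
ls; mkdir -p pics; python3 - <<'E'
from plant import *
import cv2
print(get_obs())
for n in ["scene","top","wrist"]:
    im=capture(n); cv2.imwrite(f"pics/{n}0.png",im[:,:,::-1]); print(n,get_calibration(n))
E
```

```text
pics
{'time': 0.0, 'joint_positions': array([-1.43204248e+00,  3.42703445e-01,  1.52504288e+00, -2.69557815e-05,
        1.27540415e+00, -1.46017636e-01]), 'dq': array([ 0.00064302, -0.00152439,  0.0009629 , -0.00075376, -0.0019814 ,
       -0.00060564]), 'tau': array([ 1.32117730e-03, -4.31239271e+01, -2.44222820e+01,  7.18768453e-02,
        5.58445835e-02, -1.37068182e-04]), 'tool_pos': array([ 147.43795678, -503.43165396,  226.0459511 ]), 'tcp_rot': array([-3.14004766e+00, -2.01160252e-04,  2.84779194e-01]), 'contact_force': array([-0.03178422,  0.00327721, -0.01454853]), 'moment': array([-0.00066952,  0.00454864,  0.00605702]), 'grip_width': 91.55058951565248}
scene {'mtx': array([[529.03604061,   0.        , 319.48158779],
       [  0.        , 529.03604061, 236.53022659],
       [  0.        ,   0.        ,   1.        ]]), 'k1': -0.12295535043293404, 'eye': array([ 778.96630941, -580.40286087,  837.94746994]), 'orientation': array([-2.47908385, -0.01560905,  0.54256868])}
top {'mtx': array([[461.71358859,   0.        , 327.81372599],
       [  0.        , 461.71358859, 244.95747055],
       [  0.        ,   0.        ,   1.        ]]), 'k1': -0.007467816321897866, 'eye': array([366.61465494, -43.18071167, 986.30155989]), 'orientation': array([-3.03745446, -0.03741128, -1.54850357])}
wrist {'mtx': array([[354.07720171,   0.        , 316.43452641],
       [  0.        , 354.07720171, 242.90754584],
       [  0.        ,   0.        ,   1.        ]]), 'k1': -0.045190369941892065, 'mount': array([[ 1.31776135e-03, -9.66745451e-01, -2.55737163e-01,
         6.90345669e+01],
       [ 9.99999132e-01,  1.27569538e-03,  3.30368507e-04,
         8.04947734e-01],
       [ 6.86046540e-06, -2.55737377e-01,  9.66746293e-01,
        -1.57723354e+02],
       [ 0.00000000e+00,  0.00000000e+00,  0.00000000e+00,
         1.00000000e+00]])}
```

View pics/top0.png

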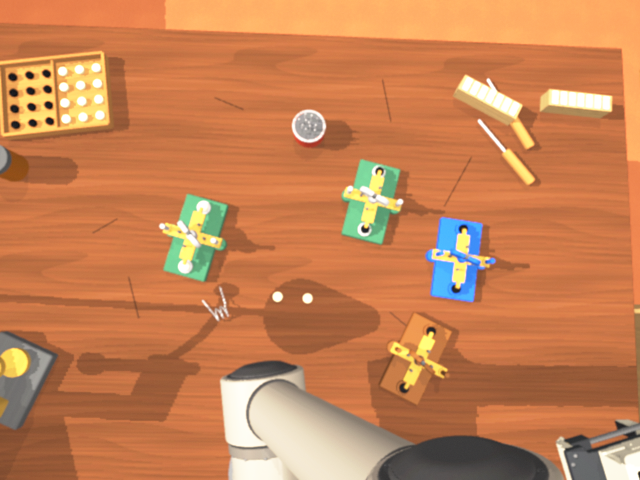

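View pics/scene0.png

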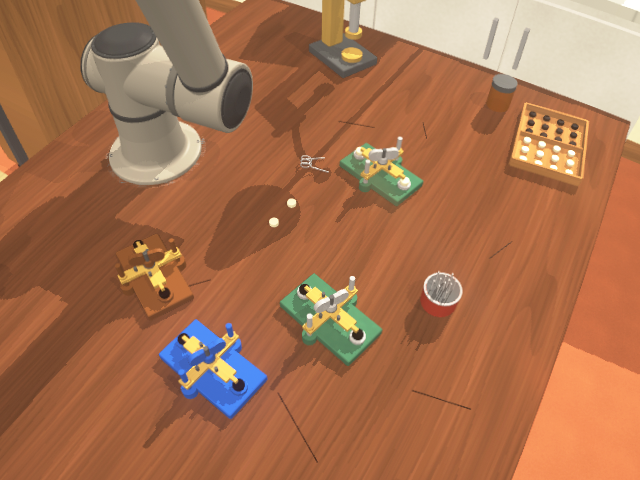

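View pics/wrist0.png

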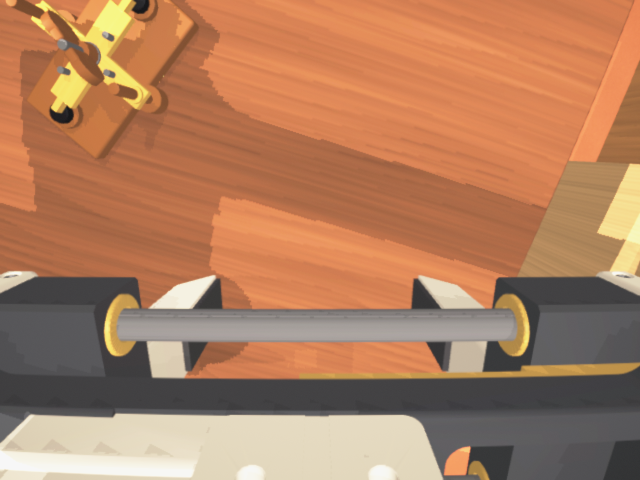

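```bash
cat > h.py <<'E'
import numpy as np, cv2
from scipy.spatial.transform import Rotation as R
from plant import *
def cam(n,obs=None):
    c=get_calibration(n)
    if n=="wrist":
        T=np.eye(4);T[:3,:3]=R.from_euler('xyz',obs['tcp_rot']).as_matrix();T[:3,3]=obs['tool_pos']
        M=T@c['mount'];return c,M[:3,3],M[:3,:3]
    return c,np.array(c['eye']),R.from_euler('xyz',c['orientation']).as_matrix()
def ray(n,uv,obs=None):
    c,e,Rm=cam(n,obs);m=c['mtx']
    d=np.array([(uv[0]-m[0,2])/m[0,0],(uv[1]-m[1,2])/m[1,1]]);s=d.copy()
    for _ in range(20): s=d/(1+c['k1']*(s@s))
    v=Rm@np.array([s[0],s[1],1.]);return e,v/np.linalg.norm(v)
def onz(n,uv,z,obs=None):
    e,v=ray(n,uv,obs);return e+v*(z-e[2])/v[2]
def tri(*rays):
    A=0;b=0
    for e,v in rays:
        P=np.eye(3)-np.outer(v,v);A=A+P;b=b+P@e
    p=np.linalg.solve(A,b);return p,[np.linalg.norm((np.eye(3)-np.outer(v,v))@(p-e)) for e,v in rays]
def proj(n,p,obs=None):
    c,e,Rm=cam(n,obs);q=Rm.T@(np.asarray(p,float)-e);s=q[:2]/q[2];s=s*(1+c['k1']*(s@s));m=c['mtx']
    return np.array([m[0,0]*s[0]+m[0,2],m[1,1]*s[1]+m[1,2]])
E
python3 - <<'E'
import cv2,numpy as np
t=cv2.imread('pics/top0.png');s=cv2.imread('pics/scene0.png')
a=cv2.resize(t[150:250,320:420],(400,400),interpolation=cv2.INTER_CUBIC)
b=cv2.resize(s[265:365,275:385],(400,400*100//110),interpolation=cv2.INTER_CUBIC);b=cv2.copyMakeBorder(b,0,400-b.shape[0],0,0,0)
cv2.imwrite('pics/crop0.png',np.hstack([a,b]))
E
```

```text
(no output)
```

View pics/crop0.png

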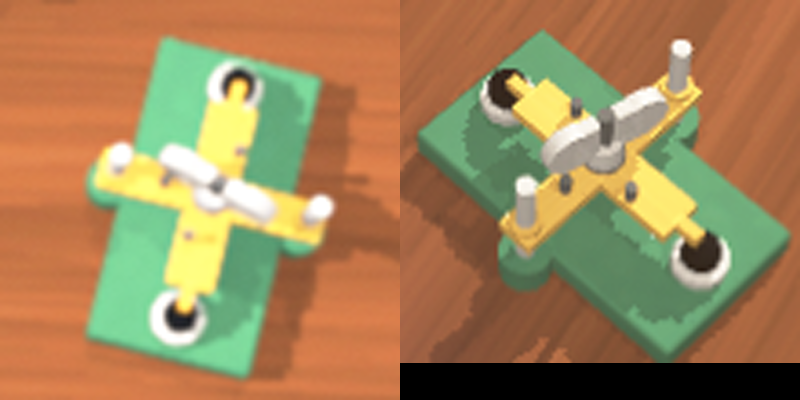

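```bash
python3 - <<'E'
from h import *
tp=lambda u,v:(320+u/4,150+v/4); sp=lambda u,v:(275+(u-400)/3.636,265+v/3.636)
for nm,a,b in [('colA',(120,150),(682,45)),('colB',(320,203),(525,185)),('stud',(213,184),(606,113)),('btn top',(238,84),(503,90)),('btn bot',(180,315),(703,255))]:
    p,r=tri(ray('top',tp(*a)),ray('scene',sp(*b)));print(nm,p.round(1),np.round(r,1))
for nm,a in [('wL',(163,152)),('wR',(272,212))]: print(nm,onz('top',tp(*a),80).round(1))
print('tin',onz('top',(309,127),45), 'treble',onz('top',(195,238),60),'blue',onz('top',(460,260),70))
E
```

```text
colA [ 578.6 -116.4   83.3] [0.4 0.4]
colB [ 554.9 -217.7   81.3] [0. 0.]
stud [ 564.7 -163.9   76.4] [0.8 0.8]
btn top [ 568.3 -189.7  148.8] [36.3 36.3]
btn bot [ 565.  -145.5  -93.2] [49.2 49.2]
wL [ 578.8 -138.5   80. ]
wR [ 549.8 -193.8   80. ]
tin [714.41300152 -31.02054561  45.        ] treble [471.27253252 190.52552381  60.        ] blue [ 439.73074669 -342.17947264   70.        ]
```

The candidates in the top view:
- **Green at (372,201):** black buttons in white rings. This is the one meant, and the crop confirms it.
- **Green at (195,238):** ivory buttons, leave it alone.
- **Blue at (460,260) and brown at (418,360):** look-alikes.

The nut axis is at about (566.7, -167). The wings point at about 62° and need to reach about -13°. I'll move over it now.

>>> step_arm(
  moves=[1,-0.41,0,0,0,0,-1,1,-0.41,0,0,0,0,-1,1,-0.41,0,0,0,0,-1,1,-0.41,0,0,0,0,-1,1,-0.41,0,0,0,0,-1,1,-0.41,0,0,0,0,-1,1,-0.41,0,0,0,0,-1,1,-0.41,0,0,0,0,-1],
)

```text
time: 0.82
tool_pos: [284.2, -392.8, 223.5]
tcp_rot: [-3.136, 0.001, 0.277]
contact_force: [0.2, 0.4, -0.2]
grip_width: 91.6
```

>>> step_arm(
  moves=[1,-0.41,0,0,0,0,-1,1,-0.41,0,0,0,0,-1,1,-0.41,0,0,0,0,-1,1,-0.41,0,0,0,0,-1,1,-0.41,0,0,0,0,-1,1,-0.41,0,0,0,0,-1,1,-0.41,0,0,0,0,-1,1,-0.41,0,0,0,0,-1],
)

```text
time: 1.48
tool_pos: [425.6, -278.5, 222.0]
tcp_rot: [-3.132, 0.003, 0.277]
contact_force: [-0.0, -0.4, -0.6]
grip_width: 92.0
```

>>> step_arm(
  moves=[0.5,-0.2,0,0,0,-1,-1,0,0,0,0,0,-1,-1,0,0,0,0,0,-1,-1,0,0,0,0,0,-1,-1,0,0,0,0,0,-1,-1,0,0,0,0,0,-1,-1,0,0,0,0,0,-1,-1,0,0,0,0,0,-1,-1],
)

```text
time: 2.15
tool_pos: [437.5, -266.1, 219.3]
tcp_rot: [-3.126, -0.004, 0.867]
contact_force: [0.4, -0.6, -0.4]
grip_width: 91.8
```

```bash
python3 - <<'E'
from h import *
o=get_obs(); im=capture('wrist'); cv2.imwrite('pics/w1.png',im[:,:,::-1]); np.save('o1.npy',o,allow_pickle=True); print(o['tool_pos'],o['tcp_rot'],proj('wrist',(566.7,-167,80),o))
E
```

```text
[ 437.46402851 -266.07285172  219.2889333 ] [-3.12616724 -0.00424862  0.86736215] [363.55618483  28.42902424]
```

View pics/w1.png

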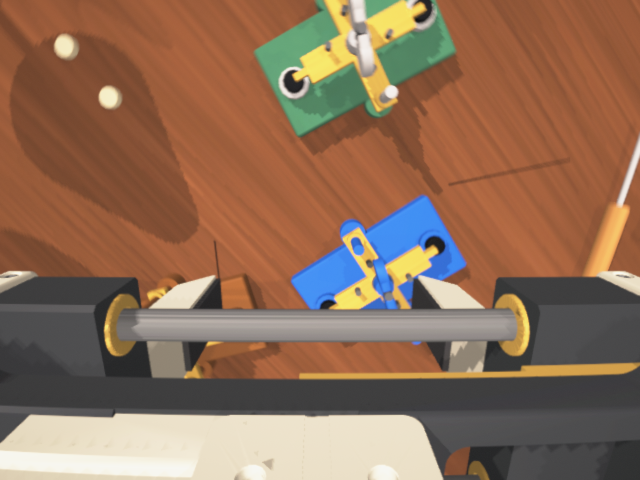

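The wrist view shows the green black-button clamp at (355,60), with its nut near (360,38), against a prediction of (364,28). I'll move closer for a second look.

>>> step_arm(
  moves=[1,0.2,0,0,0,-1,-1,1,0.2,0,0,0,-1,-1,1,0.2,0,0,0,-1,-1,0,0,0,0,0,0,-1],
)

```text
time: 2.53
tool_pos: [482.9, -224.0, 218.5]
tcp_rot: [-3.125, -0.008, 1.081]
contact_force: [-0.6, 0.7, -0.6]
grip_width: 91.8
```

```bash
python3 - <<'E'
from h import *
o=get_obs(); im=capture('wrist'); cv2.imwrite('pics/w2.png',im[:,:,::-1]); np.save('o2.npy',o,allow_pickle=True); print(o['tool_pos'],o['tcp_rot'],o['dq'].round(3),proj('wrist',(566.7,-167,80),o))
c=im[0:200,250:450,::-1]; cv2.imwrite('pics/w2c.png',cv2.resize(c,(600,600),interpolation=cv2.INTER_CUBIC))
E
```

```text
[ 482.90414403 -224.04202734  218.48859279] [-3.12533964 -0.00753241  1.08136586] [-0.036  0.     0.016 -0.034 -0.001  0.05 ] [377.15440094 123.55389323]
```

View pics/w2c.png

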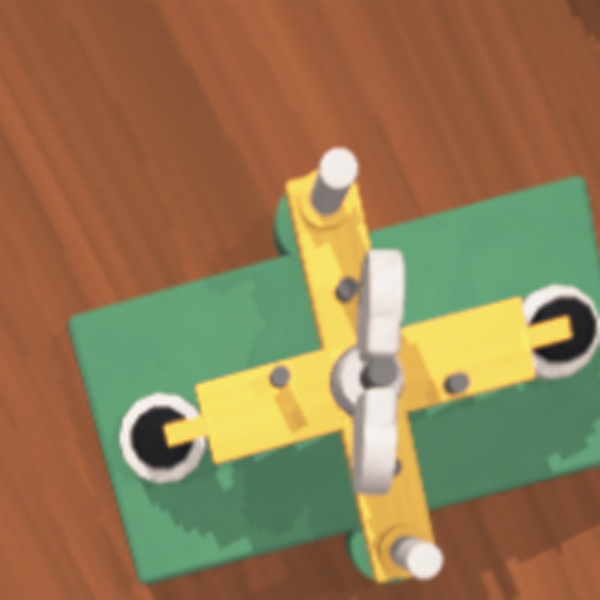

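```bash
python3 - <<'E'
from h import *
o=np.load('o2.npy',allow_pickle=True).item()
f=lambda u,v:(250+u/3,u*0+v/3)
P={k:onz('wrist',f(*uv),z,o) for k,uv,z in [('cA',(339,166),80),('cB',(425,558),80),('stud',(379,370),76),('wF',(388,255),80),('wN',(375,488),80),('bL',(160,437),44),('bR',(562,325),44)]}
for k,p in P.items(): print(k,p.round(1))
a=lambda p,q:np.degrees(np.arctan2(*(q-p)[[1,0]]))
print('mid cols',(P['cA']+P['cB'])/2,np.linalg.norm(P['cA']-P['cB']),'axis',a(P['cB'],P['cA']),'wing',a(P['wN'],P['wF']),'mid wing',(P['wF']+P['wN'])/2,np.linalg.norm(P['wF']-P['wN']),'bar',a(P['bL'],P['bR']))
tp=lambda u,v:(320+u/4,150+v/4); sp=lambda u,v:(275+(u-400)/3.636,265+v/3.636)
for k,w,t,s in [('cA',(339,166),(120,150),(682,45)),('cB',(425,558),(320,203),(525,185)),('stud',(379,370),(213,184),(606,113))]:
  p,r=tri(ray('wrist',f(*w),o),ray('top',tp(*t)),ray('scene',sp(*s)));print(k,p.round(1),np.round(r,1))
E
```

```text
cA [ 579.2 -116.4   80. ]
cB [ 555.8 -217.4   80. ]
stud [ 566.8 -166.5   76. ]
wF [ 580.9 -141.7   80. ]
wN [ 551.8 -193.8   80. ]
bL [ 505.  -153.1   44. ]
bR [ 625.8 -180.2   44. ]
mid cols [ 567.48720867 -166.89708702   80.        ] 103.60503331419125 axis 76.95343274789515 wing 60.84233455899142 mid wing [ 566.33141202 -167.75796627   80.        ] 59.67512936451129 bar -12.651298365440901
cA [ 578.6 -116.6   83.3] [0.4 0.3 0.5]
cB [ 555.1 -217.5   81.3] [0.6 0.3 0.3]
stud [ 565.4 -165.    77.8] [1.9 1.8 0.9]
```

>>> step_arm(
  moves=[0.9,0.48,0,-0.24,-0.1,0,-0.2,0.9,0.48,0,0,0,0,-0.2,0.9,0.48,0,0,0,0,-0.2,0.9,0.48,0,0,0,0,-0.2,0.9,0.48,0,0,0,0,-0.2,0,0,0,0,0,0,-0.2],
)

```text
time: 3.08
tool_pos: [566.5, -171.3, 217.1]
tcp_rot: [-3.14, 0.004, 1.057]
contact_force: [-1.5, 0.7, -0.9]
grip_width: 57.3
```

>>> step_arm(
  moves=[0.2,-0.08,1,0,0,0,-0.2,0,0,1,0,0,0,-0.2,0,0,1,0,0,0,-0.2,0,0,1,0,0,0,-0.2,0,0,1,0,0,0,-0.2,0,0,0,0,0,0,-0.2],
)

```text
time: 3.58
tool_pos: [563.4, -172.8, 114.2]
tcp_rot: [-3.141, 0.008, 1.043]
contact_force: [-0.7, -0.3, 0.3]
grip_width: 55.0
```

```bash
python3 - <<'E'
from h import *
o=get_obs(); im=capture('scene'); cv2.imwrite('pics/s3.png',cv2.resize(im[180:380,220:440,::-1],(660,600))); print(o['tool_pos'],o['tcp_rot'])
E
```

```text
[ 563.38249623 -172.76571783  114.24656712] [-3.141388    0.00761735  1.04286461]
```

View pics/s3.png

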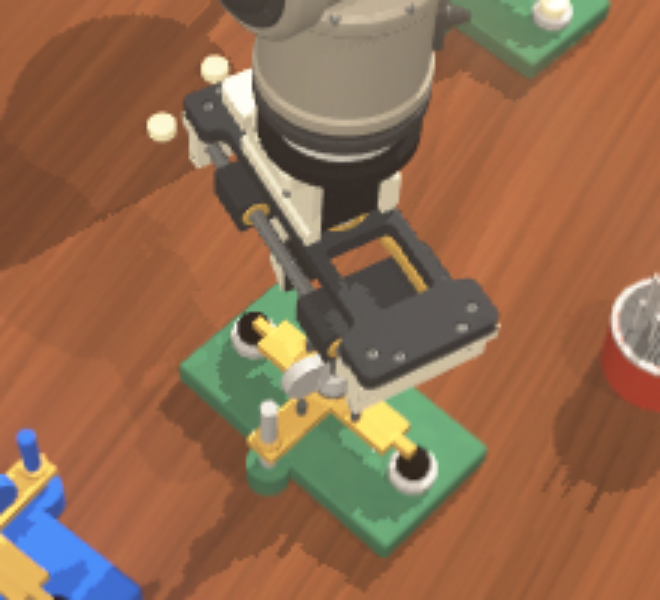

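>>> step_arm(
  moves=[0.4,0.0,0.6,0,0.1,-0.25,-0.2,0.05,0,0.6,0,0,0,-0.2,0,0,0.6,0,0,0,-0.2,0,0,0,0,0,0,-0.2],
)

```text
time: 3.97
tool_pos: [571.1, -167.5, 82.9]
tcp_rot: [3.131, -0.001, 1.058]
contact_force: [0.0, 0.3, -0.6]
grip_width: 54.9
```

>>> step_arm(
  moves=[-0.08,-0.18,0.3,0.12,0,0,-0.2,0,0,0.3,0,0,0,-0.2,0,0,0.2,0,0,0,-0.2,0,0,0.0,0,0,0,-0.2],
)

```text
time: 4.3
tool_pos: [568.5, -167.7, 68.4]
tcp_rot: [3.136, -0.002, 1.059]
contact_force: [-0.8, -0.1, -0.4]
grip_width: 55.1
```

>>> step_arm(
  moves=[0,-0.08,0.2,0,0,0,-0.2,0,0,0.15,0,0,0,-0.2,0,0,0,0,0,0,0.4,0,0,0,0,0,0,0.4],
)

```text
time: 4.63
tool_pos: [567.6, -167.0, 61.6]
tcp_rot: [3.134, -0.003, 1.059]
contact_force: [0.0, 0.0, 0.5]
grip_width: 46.0
```

>>> step_arm(
  moves=[0,0,0,0,0,0,0.7,0,0,0,0,0,0,0.7,0,0,0,0,0,0,0.7],
)

```text
time: 4.88
tool_pos: [567.8, -167.1, 61.9]
tcp_rot: [3.133, -0.003, 1.059]
contact_force: [0.9, -0.1, -0.0]
grip_width: 26.6
```

Position is good, at (567.8, -167.1, 62). Closing.

>>> step_arm(
  moves=[0,0,0,0,0,0,1,0,0,0,0,0,0,1,0,0,0,0,0,0,1,0,0,0,0,0,0,1],
)

```text
time: 5.22
tool_pos: [566.6, -166.3, 62.1]
tcp_rot: [3.136, -0.002, 1.059]
contact_force: [1.2, -1.2, -2.2]
grip_width: 8.5
```

```bash
python3 - <<'E'
from h import *
o=get_obs(); im=capture('wrist'); cv2.imwrite('pics/w4.png',im[:,:,::-1]);print(o)
E
```

```text
{'time': 5.2167, 'joint_positions': array([-0.41628858,  0.62642558,  1.54472067,  0.00231409,  0.96508135,
        0.09409115]), 'dq': array([ 0.00198065,  0.00103813,  0.0006693 , -0.0014405 ,  0.00416676,
       -0.00297961]), 'tau': array([ 3.72990472e-01, -5.36102664e+01, -1.93421584e+01,  2.00865464e-01,
        8.24728366e-01,  3.30153946e-02]), 'tool_pos': array([ 566.5623104 , -166.29746586,   62.09423159]), 'tcp_rot': array([ 3.13643197e+00, -2.40494053e-03,  1.05911038e+00]), 'contact_force': array([ 1.20465838, -1.1835301 , -2.1561941 ]), 'moment': array([-0.24892662, -0.41900044,  0.04411351]), 'grip_width': 8.491251205680745}
```

View pics/w4.png

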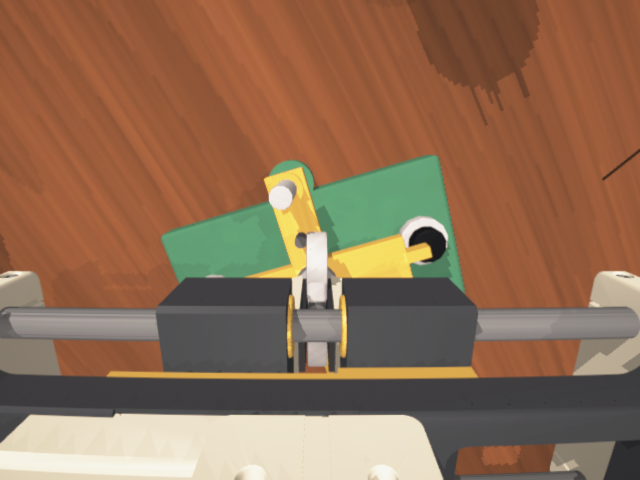

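The wing is held between the fingers (width 8.5). Turning it clockwise.

>>> step_arm(
  moves=[0,0,0,0,0,0.8,1,0,0,0,0,0,0.8,1,0,0,0,0,0,0.8,1,0,0,0,0,0,0.8,1],
)

```text
time: 5.6
tool_pos: [566.6, -166.3, 62.1]
tcp_rot: [3.137, -0.003, 0.828]
contact_force: [-0.4, 0.4, 0.3]
grip_width: 8.7
```

>>> step_arm(
  moves=[0,0,0,0,0,0.9,1,0,0,0,0,0,0.9,1,0,0,0,0,0,0.9,1,0,0,0,0,0,0.9,1,0,0,0,0,0,0.9,1,0,0,0,0,0,0.9,1,0,0,0,0,0,0.9,1],
)

```text
time: 6.18
tool_pos: [566.6, -166.3, 62.1]
tcp_rot: [3.139, -0.005, 0.367]
contact_force: [-0.9, 1.3, 0.2]
grip_width: 8.7
```

>>> step_arm(
  moves=[0,0,0,0,0,0.9,1,0,0,0,0,0,0.9,1,0,0,0,0,0,0.9,1,0,0,0,0,0,0.9,1,0,0,0,0,0,0.9,1,0,0,0,0,0,0.9,1],
)

```text
time: 6.68
tool_pos: [566.5, -166.3, 62.1]
tcp_rot: [3.141, -0.005, -0.029]
contact_force: [0.2, 0.5, 0.8]
grip_width: 8.6
```

>>> step_arm(
  moves=[0,0,0,0,0,0.5,1,0,0,0,0,0,0.5,1,0,0,0,0,0,0.5,1],
)

```text
time: 6.93
tool_pos: [566.5, -166.2, 62.1]
tcp_rot: [-3.141, -0.005, -0.141]
contact_force: [-1.4, -0.1, 1.1]
grip_width: 8.5
```

```bash
python3 - <<'E'
from h import *
o=get_obs();print(o['tool_pos'],o['tcp_rot'],o['moment'],o['contact_force'])
E
```

```text
[ 566.53805518 -166.24673969   62.06902816] [-3.14145605 -0.00483053 -0.14107509] [0.07850219 0.19787992 0.02624179] [-1.39189944 -0.12889373  1.09224005]
```

>>> step_arm(
  moves=[0,0,0,0,0,0.5,1,0,0,0,0,0,0.4,1],
)

```text
time: 7.1
tool_pos: [566.5, -166.2, 62.1]
tcp_rot: [-3.141, -0.005, -0.207]
contact_force: [-1.4, 0.1, 0.5]
grip_width: 8.6
```

```bash
python3 - <<'E'
from h import *
o=get_obs();print(o['tool_pos'],o['tcp_rot'],o['moment'],o['contact_force'])
E
```

```text
[ 566.52089064 -166.21758992   62.08856435] [-3.14119794 -0.00470919 -0.20728485] [0.18608991 0.18795996 0.06150737] [-1.36989158  0.05105803  0.46051202]
```

>>> step_arm(
  moves=[0,0,0,0,0,0.4,1,0,0,0,0,0,0.3,1],
)

```text
time: 7.27
tool_pos: [566.5, -166.2, 62.1]
tcp_rot: [-3.141, -0.005, -0.258]
contact_force: [-0.2, -0.2, -0.6]
grip_width: 8.6
```

```bash
python3 - <<'E'
from h import *
o=get_obs();print(o['tool_pos'],o['tcp_rot'],o['moment'],o['contact_force'])
im=capture('wrist'); cv2.imwrite('pics/w5.png',im[:,:,::-1])
E
```

```text
[ 566.51031342 -166.23068619   62.05475003] [-3.14115435 -0.00457284 -0.25849885] [0.09691273 0.15409302 0.45315341] [-0.23186009 -0.18803348 -0.62782331]
```

View pics/w5.png

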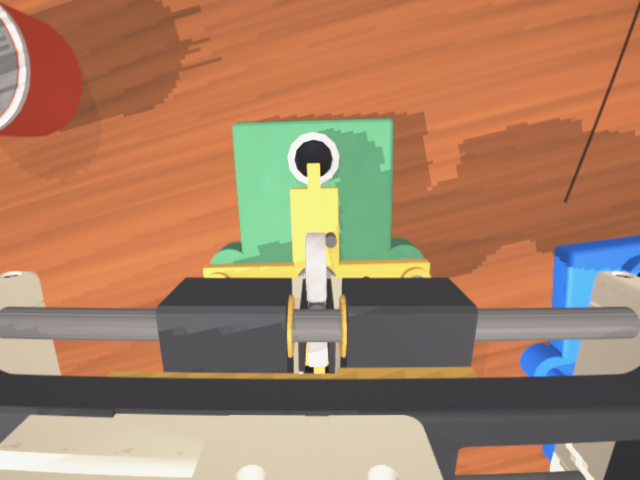

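The turning moment rose from 0.06 to 0.45 N m, and the wing lies along the bar next to its stop pin at (330,240), so it is at the stop. I'll open only part-way because the columns are now in line with the jaws, then lift.

>>> step_arm(
  moves=[0,0,0,0,0,0,0.5,0,0,0,0,0,0,0.5,0,0,0,0,0,0,0.5,0,0,0,0,0,0,0.5],
)

```text
time: 7.65
tool_pos: [567.2, -166.5, 62.2]
tcp_rot: [-3.141, -0.006, -0.258]
contact_force: [0.0, 0.4, 0.1]
grip_width: 22.9
```

>>> step_arm(
  moves=[0,0,-0.4,0,0,0,0.5,0,0,-0.8,0,0,0,0.5,0,0,-1,0,0,0,0.5,0,0,-1,0,0,0,0.5,0,0,-1,0,0,0,0.5,0,0,-1,0,0,0,0.5,0,0,-1,0,0,0,0.5,0,0,-1,0,0,0,0.5],
)

```text
time: 8.32
tool_pos: [563.9, -165.6, 211.1]
tcp_rot: [-3.14, 0.002, -0.258]
contact_force: [-0.4, 0.7, 0.1]
grip_width: 23.3
```

>>> step_arm(
  moves=[-1,0,0,0,0,0,0.5,-1,0,0,0,0,0,0.5,-1,0,0,0,0,0,0.5,-1,0,0,0,0,0,0.5,-1,0,0,0,0,0,0.5,0,0,0,0,0,0,0.5,0,0,0,0,0,0,0.5],
)

```text
time: 8.9
tool_pos: [466.7, -140.5, 221.7]
tcp_rot: [3.141, -0.017, -0.258]
contact_force: [0.3, 0.0, -0.3]
grip_width: 22.7
```

```bash
python3 - <<'E'
from h import *
o=get_obs();print(o['time'],o['tool_pos'],o['tcp_rot'],o['contact_force'],o['grip_width'])
for n in ['wrist','scene','top']:
    cv2.imwrite(f'pics/{n}6.png',capture(n)[:,:,::-1])
np.save('o6.npy',o,allow_pickle=True)
E
```

```text
8.9 [ 466.72880451 -140.51454507  221.65812212] [ 3.14050693 -0.01685796 -0.25752432] [ 0.30327643  0.00406886 -0.30307323] 22.72606803005637
```

View pics/wrist6.png

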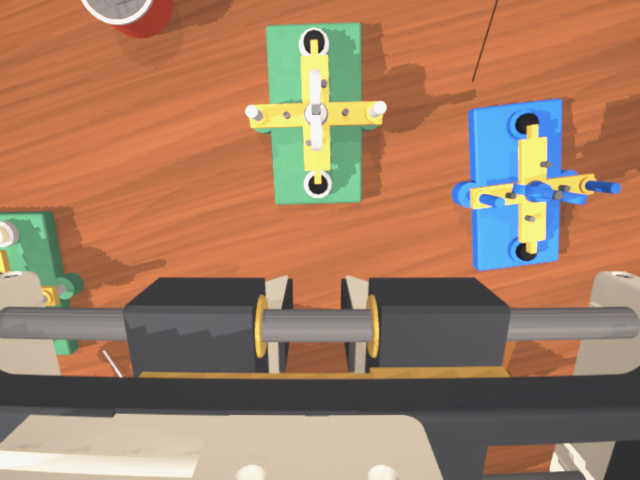

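View pics/top6.png

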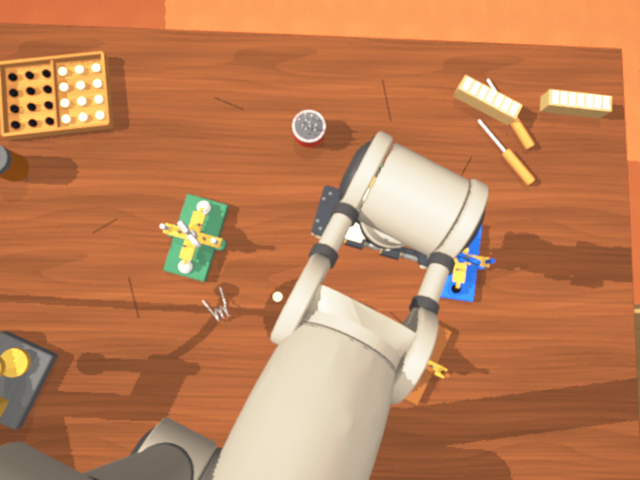

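The wrist view shows the wings from (314,72) to (317,148) lying along the bar. The tin (309,127) and the ivory clamp (195,238) are unchanged in the top view. I'll check the wing angle in numbers.

```bash
python3 - <<'E'
from h import *
o=np.load('o6.npy',allow_pickle=True).item()
im=cv2.imread('pics/wrist6.png')[55:165,240:395]
cv2.imwrite('pics/c6.png',cv2.resize(im,None,fx=5,fy=5,interpolation=cv2.INTER_CUBIC))
a=lambda p,q:np.degrees(np.arctan2(*(q-p)[[1,0]]))
w=lambda u,z:onz('wrist',u,z,o)
print(a(w((317,148),80),w((314.5,72),80)),a(w((317.5,184),30),w((314,42),30)))
A=cv2.imread('pics/top0.png').astype(int);B=cv2.imread('pics/top6.png').astype(int)
for n,(x,y,X,Y) in dict(tin=(285,100,335,155),ivory=(155,190,235,285)).items(): print(n,np.abs(A-B)[y:Y,x:X].max(),np.abs(A-B)[y:Y,x:X].mean())
E
```

```text
-12.729560075465791 -13.226180760157034
tin 22 11.965454545454545
ivory 22 11.259780701754385
```

View pics/c6.png

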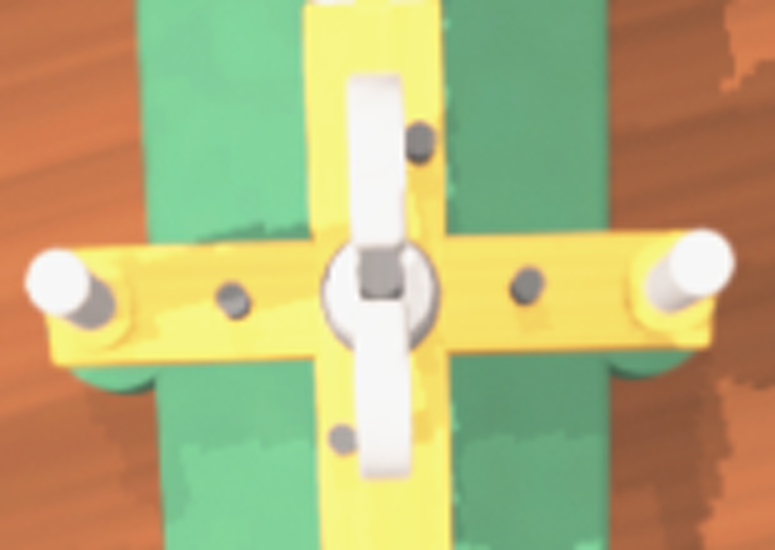

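The wings rest against both stop pins and are aligned to within about 0.5°. Handing in.

```bash
python3 - <<'E'
from plant import *
print(close_job())
E
```

```text
the job is handed in; nothing more can be done
None
```

I tightened the wing nut on the black-button green clamp to its stop, let go of it, backed the arm away and handed the job in at about 9 s of the 29 s. No verdict was reported.

- **The turn:** I pinched the wings and turned them clockwise by about 75°. The turning moment rose from 0.06 to 0.45 N m when they reached the stop.
- **Final nut position:** in the last wrist picture both wings lie against the stop pins. They measure -12.7°, and the bar measures -13.2°.
- **Other objects:** comparing the first and last top views, the tin and the ivory clamp show no visible movement. There is a small overall brightness difference between the two pictures (at most 22 grey levels).
- **Robot:** the gripper was clear of everything, with only noise-level contact force (about 0.4 N).
- **Disagreement:** the first two-camera height for the column tops was 81–83 mm, against 80 mm in the text. That is about what the 2 mm calibration error allows.
- **Failed measurement:** the first two-camera points for the buttons were useless because I had paired them wrongly between the views. I didn't use them.

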